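# Fish a dropped spacer out of a deep pocket with sprung tongs

### The job

A steel spacer has dropped to the bottom of the narrow pocket in the aluminium block. Take the sprung tongs out of their stand by the head, so that the jaws stay open, stand them in the pocket with the open jaws on either side of the spacer and let go; then take them again by the two squeeze pads, squeeze, and lift the spacer out with them. Put the tongs back upright in their stand with the spacer on the tray under its frame, let go, and do not touch the spacer with the fingers or disturb the small amber vial.

Things in the scene. Friction and masses are not known exactly. Their poses are not given: they have to be found in the camera images.
- tongs_head (a point): Centre of the tongs' rigid white head, 110 mm above the jaw tips: a box 24 mm along x, 30 mm along y, 16 mm high. Carry it gripped across x (jaws stay open). z points from tips to head, y is the line along which the jaws close; alike under a half turn about z. Two steel arms 9 mm wide in x hang from it. The tongs weigh 75 g.
- tongs_pads (a point): Midway between the two white squeeze pads on the arms' outsides, 26 mm below the head's centre; axes as the head's. Pads are 15 mm in x, 18 mm high, 46 mm over their outer faces in y when open, 42 mm shut on the spacer; the head ends 34 mm above. Squeeze along y: closing starts at about 3 N, the jaws meet the spacer at about 5 N; 20 to 40 N grips well.
- tongs_tip (a point): Midway between the jaw tips, 110 mm below the head's centre; axes as the head's. Open, the tips are 30 mm apart inside and 40 mm over their outsides in y; 13 mm wide in x. The tongs stand on their tips when let go in the pocket or the stand.
- tongs_arm_l (a joint): Closing angle of one arm (the other mirrors it), rad: 0 sprung open, about 0.075 shut on the spacer, 0.13 fully shut with nothing between the jaws.
- spacer_center (a point): Centre (half-way up) of the plain steel spacer, an upright cylinder 14 mm in diameter and 24 mm high, 14 to 28 g, standing on the pocket's floor near its middle. z is its axis.
- pocket_mouth (a point): Centre of the pocket's mouth in the top of the fixed aluminium block (62 x 92 mm, 60 mm high, on a flange of 82 x 112 mm). The pocket is 18 mm along x and 49 mm along y, straight, with a 4 mm bevel round its mouth; axes are the block's, z up. The tongs go in with their y along the pocket's y.
- pocket_floor (a point): Centre of the pocket's flat floor, 52 mm below the mouth, 8 mm above the table.
- stand_mouth (a point): Centre of the opening in the top of the fixed grey tongs stand, 60 mm above the table: a frame 44 x 80 mm, 14 mm thick, opening 18 mm along x and 49 mm along y, bevelled 4 mm, on two cheeks over a tray (66 x 84 mm), open in front and behind. Axes are the stand's, z up. The tongs stand here at the start, y along the stand's y.
- stand_floor (a point): Centre of the stand's tray, 52 mm below the frame's top, 8 mm above the table. Right of the work (y below -0.10, x above 0.48) a raised perforated shelf carries tall equipment: keep the arm clear of it.
- vial: Small amber glass vial with black cap, 28 mm in diameter, 64 mm high, a bystander at the back of the work area; origin under its centre.
There are look-alikes about, which are no part of the job. What is meant by the part that bears tongs_head is not pink, and is the larger of those in its own colour.

How it is judged (in metres and radians):
On the way, in this order (a step that is already met when the one before it is completed fails the run):
1. the tongs are lifted out of their stand with the jaws still open (z of tongs_tip in the frame of stand_mouth above 0.005 m and value of joint tongs_arm_l below 0.03 rad), for 0.1 s.
2. the tongs stand in the block's pocket, jaws open round the spacer, and have been let go (z of tongs_tip in the frame of pocket_floor below 0.008 m and horizontal distance between tongs_tip and pocket_floor below 0.012 m and horizontal distance between tongs_tip and spacer_center below 0.012 m and value of joint tongs_arm_l below 0.03 rad and contact force between the fingers and tongs below 0.05 N), for 0.2 s.
3. the spacer is lifted clear of the block, gripped between the jaws of the squeezed tongs (z of spacer_center in the frame of pocket_mouth above 0.015 m and distance between spacer_center and tongs_tip below 0.035 m and value of joint tongs_arm_l above 0.04 rad and contact force between tongs and spacer above 0.2 N and contact force between the fingers and tongs above 1 N), for 0.2 s.
At the end, for the whole second after the job is handed in: The spacer lies or stands on the stand's tray (within 35 mm of its centre, its centre under 18 mm up); the tongs stand in the frame, tips within 10 mm of the tray's height and 25 mm of its centre, tilt under 0.3 rad, jaws open (under 0.04 rad), let go; all at rest (horizontal distance between spacer_center and stand_floor below 0.035 m and z of spacer_center in the frame of stand_floor between 0 and 0.018 m and horizontal distance between tongs_tip and stand_floor below 0.025 m and z of tongs_tip in the frame of stand_floor below 0.01 m and angle between tongs_head's own z axis and vertical below 0.3 rad and value of joint tongs_arm_l below 0.04 rad and linear speed of each of spacer, tongs below 0.03 m/s and contact force between the fingers and tongs below 0.05 N); the robot touches nothing.
It fails at once if the fingers touch the spacer (contact force between the fingers and spacer above 0.2 N).
It fails at once if the vial is moved more than 30 mm (distance of vial from where it was at the start of the episode above 0.03 m).
It also fails if it takes over 58 s, if anything falls off the work surface, if the arm or the gripper's body presses on something with over 40 N, if the wrist force passes 120 N, or if a joint passes its speed limit or range.

### The arm

A 6-joint arm with a two-finger parallel gripper is mounted at the origin on a cart in front of the work surface, level with it; the furniture and walls round the work are solid. World frame = base frame: x ahead of the robot, y to its left, z up, the work surface at z = 0. Lengths are in mm, angles in rad, forces in N, time in s.
With the tool pointing down it reaches from about 350 to 725 mm from the base axis. Payload 6 kg.
Tool frame: the origin (TCP) lies on the centre line of the jaws, within the pads' length; the fingertips stand robot.tip_reach ahead of it and the grasp point (between the pads) is the TCP (robot.tip_reach is the distance from the TCP to the fingertips, in mm); x points along the fingers, y is the direction in which the jaws open and shut, and the axes are right-handed (so a half turn about x gives the same grasp; the last joint's range is limited). The gripper opens to 85 mm and grips with 20 to 120 N. Pads are 22 mm wide; open, the fingers measure 114 mm over their backs; the gripper's body (76 mm by 85 mm) begins 54 mm behind the grasp point. The pads swing forward as they close: fully open they stand 13 mm farther back than shut.
Start: joints at [-0.86, 0.04, 0.085, 0, -1.615, -0.334], TCP at [220.776, -557.883, 250.261] pointing down, gripper open.
Joint ranges: [-2.56, 2.56], [-1.29, 2.01], [-1.08, 1.49], [-3.29, 1.98], [-2.81, -0.18], [-2.99, 2.99]. Speed limits (rad/s): [2.57, 2.57, 3.01, 3.14, 3.14, 3.14].

### API

Orientations are given as a unit quaternion [x, y, z, w].
In Python, from plant import robot, cams, workorder gives the robot as it stands.
- The arm moves only by the tool carry_out, never from a script. Its argument "targets" is a list of rows, each a list of 3 entries, a list of its own where there are three numbers: the opening, from 0 (shut) to 1 (fully open), then the shift along the tool's x, y, z in m, then the turn, a rotation vector about the tool's x, y, z in degrees. In form: [[fingers, [x, y, z], [rx, ry, rz]], ...]. A call has 1 to 8 rows; each row shifts and turns the commanded pose from where the row before left it, along the tool's axes as they then stand; what a row does not reach is not made up. A row lasts 1/10 s, in which the tool goes at most 50 mm and 8.59 degrees, less where a joint would pass 70% of its speed; a pose out of reach is approached as far as the arm can. A call with a gripper value outside its range is refused whole. The fingers move at their own pace and stop on an object; the grip force is fixed at half the most. Time passes only in rows, so rows that do not move let the fingers close. It gives the time, the measured TCP pose, the force and the opening at its end, in the units of the state.
- robot.get_state(): the state, without advancing time (a new reading comes with each control period).
- cams.get_image(name): name is "scene" or "top" or "wrist"; returns the picture (384x512x3 uint8, blue, green, red); there is no depth.
- cams.calibration(name): a dict with "fx", "fy", "cx", "cy" (pixels), "eye" and "attitude" of the camera in the world. Camera axes: x right, y down, z forward; pixel columns grow to the right and rows downward; lengths in mm; the calibration is good to about 2 mm. A picture is of the moment at which its call begins: read the wrist's pose just before it. calibration takes no time and is no camera call; for the wrist camera it gives the pose at the moment of the call.
- workorder.sign_off(): hands the job in, once; it reports no verdict.
Trained networks look in the newest picture that a camera, given by its name, has taken for a name from the list of things; names that differ only in an ending like _2 or _b are one class to them, and where a whole thing is asked for, a point or a joint stands for the part that bears it (a point fixed in the world has none). Each returns a list of dicts, best first, with "confidence" (0 to 1); they miss things now and then, are a little off and sometimes report something else, mostly with a low value. They report only what shows in the picture. A call takes as long as a camera call. They do not tell look-alikes from the thing itself.
- cams.look_for(camera, thing): "extent" ([left, top, width, height] as shares, 0 to 1, of the picture: columns of its width, rows of its height, round what is visible of it).
The state is a dict: "time_s": time; "joints": joint angles; "qvel": joint speeds; "effort": joint torques, N m; "ee_pos": TCP position; "orientation": TCP orientation; "contact_force": force on the tool from outside, world axes, zero at the start; "moment": the same for the moment, N m; "finger_gap": finger opening in mm.
Only numpy, scipy, OpenCV 4.12 (cv2) and the standard library are available. Lean on these libraries where they do the work, as an engineer would, in place of code of your own. Each camera call takes 0.05 s, during which the arm holds its last target. There are 200 camera calls.

## Working session

There is one attempt and no reset: what is moved stays moved. The work goes in short steps, Python scripts to look and compute and a tool call to move; the robot and the scene stay as the last step left them, time stands still between calls to the robot, and variables do not carry over. Pictures are saved under pics/ and viewed, about 8 in all and at most 12, crops included, and the job is handed in when it is done.

Besides the shell and the picture viewer there is one more tool, called in YAML: its name, and indented under it one key for each argument. carry_out: Moves the arm, as the interface text tells. Its arguments: {"type":"object","properties":{"targets":{"type":"array"}},"required":["targets"]}

```bash
mkdir -p pics; ls; python3 - <<'E'
from plant import robot,cams,workorder
import cv2
print(robot.get_state(), robot.tip_reach)
for c in ["scene","top"]:
    im=cams.get_image(c); cv2.imwrite(f"pics/{c}0.png",im)
    print(c,cams.calibration(c))
    for t in ["tongs_head","tongs_pads","spacer_center","pocket_mouth","stand_mouth","vial"]:
        try: print(t,[( [round(v,3) for v in d["extent"]],round(d["confidence"],2)) for d in cams.look_for(c,t)])
        except Exception as e: print(t,e)
E
```

```text
pics
{'time_s': 0.0, 'joints': array([-8.60307621e-01,  4.07940674e-02,  8.38008435e-02, -4.76002632e-04,
       -1.61550289e+00, -3.33657802e-01]), 'qvel': array([-0.0007726 ,  0.0015048 ,  0.00156614, -0.00082286, -0.00065719,
       -0.00011677]), 'effort': array([-9.72639209e-04, -3.68195379e+01,  3.47408223e+01,  6.93258315e+00,
       -5.37739776e-03, -1.18074749e-05]), 'ee_pos': array([ 220.73164737, -557.59863255,  249.28098761]), 'orientation': array([-0.1318454 ,  0.69474489,  0.13305491,  0.69443698]), 'contact_force': array([-0.56632904,  0.84944669, -0.22134186]), 'moment': array([ 0.00514343, -0.05690755,  0.02075728]), 'finger_gap': 85.16515653793843} 19.0
scene {'fx': 459.87745090259506, 'fy': 459.87745090259506, 'cx': 260.87798441617554, 'cy': 183.7371100219496, 'eye': array([212.13108055, 940.50359399, 545.21150385]), 'attitude': array([-0.19547772,  0.83457999, -0.50363699,  0.10777056])}
tongs_head [([0.681, 0.389, 0.038, 0.132], 0.82), ([0.588, 0.406, 0.041, 0.136], 0.75), ([0.527, 0.408, 0.027, 0.085], 0.75)]
tongs_pads [([0.679, 0.387, 0.042, 0.124], 0.77), ([0
[... 339 characters left out ...]
.44), ([0.561, 0.465, 0.085, 0.106], 0.38)]
top {'fx': 470.3267657377262, 'fy': 470.3267657377262, 'cx': 257.02646037640983, 'cy': 195.27396372224618, 'eye': array([ 509.69058347,  205.47456474, 1199.57059513]), 'attitude': array([ 0.71459766, -0.69914862,  0.02249258, -0.00595684])}
tongs_head [([0.657, 0.644, 0.045, 0.035], 0.53), ([0.574, 0.558, 0.044, 0.027], 0.45)]
tongs_pads [([0.573, 0.552, 0.046, 0.043], 0.59), ([0.619, 0.446, 0.029, 0.037], 0.55), ([0.654, 0.638, 0.043, 0.042], 0.54)]
spacer_center []
pocket_mouth [([0.338, 0.483, 0.09, 0.082], 0.61), ([0.577, 0.555, 0.044, 0.039], 0.43)]
stand_mouth [([0.545, 0.526, 0.084, 0.099], 0.93), ([0.578, 0.553, 0.036, 0.033], 0.2)]
vial []
```

```bash
python3 - <<'E'
import cv2,numpy as np
s=cv2.imread("pics/scene0.png");t=cv2.imread("pics/top0.png")
a=cv2.resize(s[120:320,150:400],(750,600),interpolation=cv2.INTER_CUBIC)
b=cv2.resize(t[150:300,150:350],(800,600),interpolation=cv2.INTER_CUBIC)
cv2.imwrite("pics/a.png",a);cv2.imwrite("pics/b.png",b)
E
```

```text
(no output)
```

View pics/a.png

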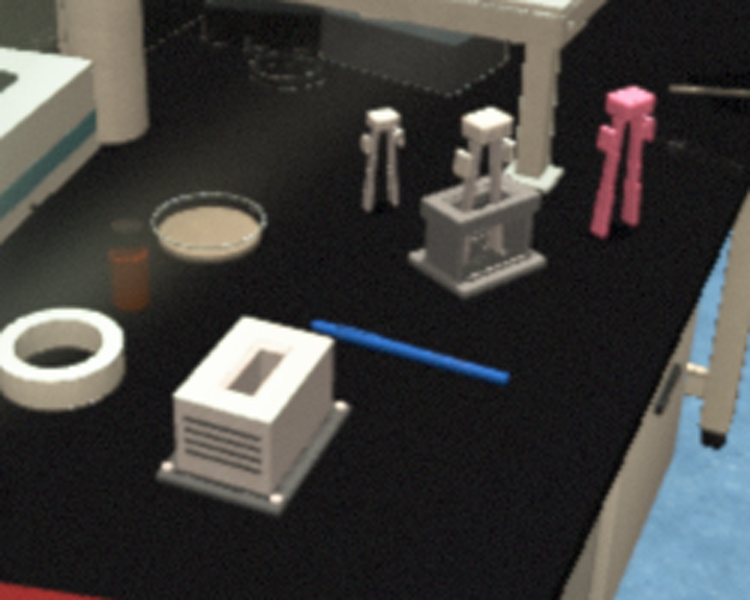

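View pics/b.png

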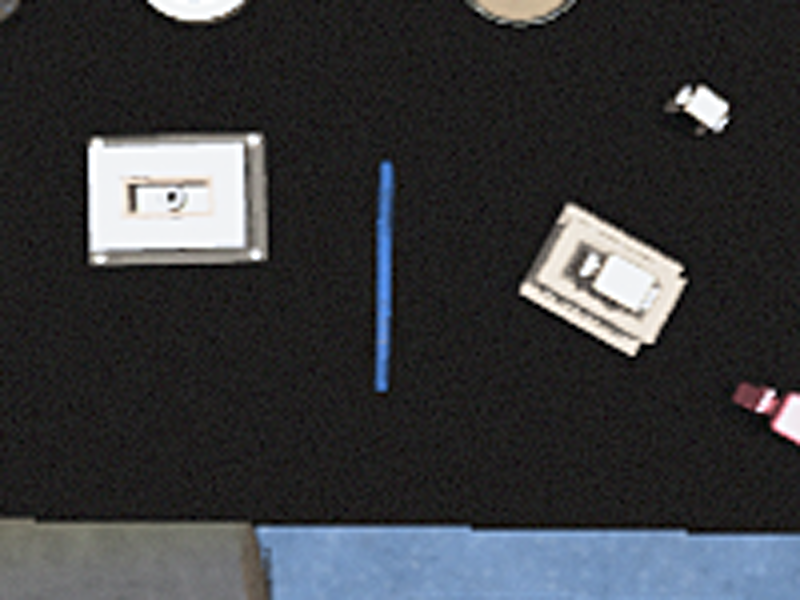

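The top view shows the block's pocket at crop (166,197) with the spacer inside. The white tongs are in the grey stand at about (605,280), turned roughly 29°. The pink tongs and the small white pair are look-alikes. I'll compute poses next.

```bash
cat > h.py <<'E'
import numpy as np, cv2
from scipy.spatial.transform import Rotation as R
from plant import robot,cams,workorder
def ray(c,u,v,z):
    k=cams.calibration(c) if isinstance(c,str) else c
    d=R.from_quat(k["attitude"]).apply([(u-k["cx"])/k["fx"],(v-k["cy"])/k["fy"],1])
    e=np.array(k["eye"]); return e+d*(z-e[2])/d[2]
def proj(k,P):
    p=R.from_quat(k["attitude"]).inv().apply(np.array(P)-k["eye"]); return p[...,:2]/p[...,2:]*[k["fx"],k["fy"]]+[k["cx"],k["cy"]]
def down(yaw): # tool x down, tool y horizontal at heading yaw(deg)
    y=np.array([np.cos(np.radians(yaw)),np.sin(np.radians(yaw)),0]);x=np.array([0,0,-1.])
    return R.from_matrix(np.c_[x,y,np.cross(x,y)])
def state():
    s=robot.get_state(); r=R.from_quat(s["orientation"]); y=r.apply([0,1,0]); 
    print("t",round(s["time_s"],2),"tcp",s["ee_pos"].round(1),"yaw",round(np.degrees(np.arctan2(y[1],y[0])),2),"down",r.apply([1,0,0]).round(4),"gap",round(s["finger_gap"],1),"F",s["contact_force"].round(1),"j",s["joints"].round(2))
    return s,r
def delta(p,yaw,s=None):
    s,r=state(); q=down(yaw)
    print("shift tool mm",r.inv().apply(np.array(p)-s["ee_pos"]).round(1),"turn deg",np.degrees((r.inv()*q).as_rotvec()).round(2))
E
python3 - <<'E'
from h import *
s,r=state()
t=cv2.imread("pics/top0.png");g=cv2.cvtColor(t,cv2.COLOR_BGR2GRAY)
f=lambda u,v:(150+(u+.5)/4-.5,150+(v+.5)/4-.5)
for n,pts,z in [("blocktop",[(106,140),(247,140),(247,248),(103,248)],60),("pocket",[(120,177),(213,177),(213,216),(120,216)],60),("spacer",[(173,198)],32),("stand outer",[(568,205),(685,268),(640,355),(520,290)],30),("headtop",[(604,253),(661,278),(645,312),(590,288)],126),("small",[(705,105)],60)]:
    P=np.array([ray("top",*f(*p),z) for p in pts]); print(n,P[:,:2].round(1).tolist(),P.mean(0).round(1))
# min area rects
def rect(m,z,lab):
    c=max(cv2.findContours(m,cv2.RETR_EXTERNAL,cv2.CHAIN_APPROX_NONE)[0],key=cv2.contourArea)
    b=cv2.boxPoints(cv2.minAreaRect(c)); P=np.array([ray("top",*p,z) for p in b])
    e=P[1]-P[0];e2=P[2]-P[1]; print(lab,P.mean(0).round(1),np.linalg.norm(e).round(1),np.linalg.norm(e2).round(1),np.degrees(np.arctan2([e[1],e2[1]],[e[0],e2[0]])).round(1))
m=np.zeros_like(g);m[180:218,170:218]=(g[180:218,170:218]>225)*255;rect(m,60,"block")
m=np.zeros_like(g);m[200:240,278:325]=(g[200:240,278:325]>90)*255;rect(m,30,"stand")
m=np.zeros_like(g);m[200:240,278:325]=(g[200:240,278:325]>235)*255;rect(m,126,"head")
k=cams.calibration("wrist");print(k, r.inv().apply(k["eye"]-s["ee_pos"]).round(1))
E
```

```text
t 0.7 tcp [ 220.8 -557.9  250.3] yaw 111.59 down [-1.e-04  1.e-04 -1.e+00] gap 85.2 F [-0.4 -0.3 -0. ] j [-0.86  0.04  0.08 -0.   -1.62 -0.33]
blocktop [[577.3, 375.5], [579.2, 290.4], [513.9, 288.8], [512.0, 375.4]] [545.6 332.5  60. ]
pocket [[555.1, 366.4], [556.3, 310.4], [532.7, 309.8], [531.5, 365.8]] [543.9 338.1  60. ]
spacer [[543.9, 337.3]] [543.9 337.3  32. ]
stand outer [[545.0, 92.1], [507.4, 18.3], [452.8, 45.5], [491.5, 121.0]] [499.2  69.2  30. ]
headtop [[515.1, 80.3], [501.6, 47.3], [482.0, 56.2], [495.0, 87.9]] [498.4  67.9 126. ]
small [[606.9, 12.5]] [606.9  12.5  60. ]
block [544.5 338.7  60. ] 91.7 65.4 [ -88.7 -178.5]
stand [498.   68.1  30. ] 65.6 89.1 [ -28.  -117.8]
head [498.7  68.7 126. ] 21.0 26.4 [ -28.8 -118.5]
{'fx': 336.25192678318626, 'fy': 336.25192678318626, 'cx': 256.93953216374365, 'cy': 193.3074137714074, 'eye': array([ 158.20418309, -582.50916981,  372.48558146]), 'attitude': array([0.55656017, 0.82006279, 0.10982932, 0.07533472])} [-1.222e+02  1.000e-01 -6.720e+01]
```

```bash
cat >> h.py <<'E'
import math
def plan(wps,grip,step=47,rot=8.3,p=None,q=None):
    """wps: [(xyz,yaw[,grip])] straight legs; prints rows rounded, tracking rounding"""
    if p is None:
        s,q=state(); p=s["ee_pos"].copy()
    rows=[]
    for w in wps:
        P,Q=np.array(w[0],float),down(w[1]); g=w[2] if len(w)>2 else grip
        n=max(1,math.ceil(np.linalg.norm(P-p)/step-.02),math.ceil(np.degrees((q.inv()*Q).magnitude())/rot-.02)); p0=p.copy();rv=(q.inv()*Q).as_rotvec();q0=q
        for i in range(1,n+1):
            pt=p0+(P-p0)*i/n; qt=q0*R.from_rotvec(rv*i/n)
            d=(q.inv().apply(pt-p)/1000).round(4); a=np.degrees((q.inv()*qt).as_rotvec()).round(1)
            rows.append([g,d.tolist(),a.tolist()]); p=p+q.apply(d*1000); q=q*R.from_rotvec(np.radians(a))
    print(len(rows)); 
    for i in range(0,len(rows),8): print(str(rows[i:i+8]).replace("-0.0,","0,").replace("-0.0]","0]").replace(" ",""))
E
python3 -c "
from h import *
plan([((370,-150,250),140),((400,10,250),151.5),((498.5,68.5,215),151.5)],1)"
```

```text
t 0.7 tcp [ 220.8 -557.9  250.3] yaw 111.59 down [-1.e-04  1.e-04 -1.e+00] gap 85.2 F [-0.4 -0.3 -0. ] j [-0.86  0.04  0.08 -0.   -1.62 -0.33]
17
[[1,[0.0,0.0324,0.0289],[-2.8,0.0,0]],[1,[0.0001,0.031,0.0304],[-2.9,0.0,0]],[1,[0,0.0294,0.032],[-2.8,0.0,0]],[1,[0.0,0.0278,0.0333],[-2.9,0.0,0]],[1,[0.0,0.0261,0.0348],[-2.8,0.0,0]],[1,[0.0001,0.0244,0.0359],[-2.8,0.0,0]],[1,[0.0,0.0226,0.0371],[-2.9,0.0,0]],[1,[0.0,0.0206,0.0382],[-2.8,0.0,0]]]
[[1,[0.0001,0.0188,0.0392],[-2.9,0.0,0]],[1,[0,0.0168,0.0401],[-2.8,0.0,0]],[1,[0.0,0.02,0.0354],[-2.9,0.0,0]],[1,[0.0,0.0181,0.0365],[-2.9,0.0,0]],[1,[0.0,0.0163,0.0372],[-2.8,0.0,0]],[1,[0.0,0.0144,0.0381],[-2.9,0.0,0]],[1,[0.0117,-0.0195,0.0328],[0,0.0,0]],[1,[0.0116,-0.0196,0.0328],[0,0.0,0]]]
[[1,[0.0117,-0.0195,0.0328],[0,0.0,0]]]
```

carry_out:
  targets:
    - [1, [0, 0.032, 0.029], [-2.8, 0, 0]]
    - [1, [0, 0.031, 0.03], [-2.9, 0, 0]]
    - [1, [0, 0.029, 0.032], [-2.8, 0, 0]]
    - [1, [0, 0.028, 0.033], [-2.9, 0, 0]]
    - [1, [0, 0.026, 0.035], [-2.8, 0, 0]]
    - [1, [0, 0.024, 0.036], [-2.8, 0, 0]]
    - [1, [0, 0.023, 0.037], [-2.9, 0, 0]]
    - [1, [0, 0.021, 0.038], [-2.8, 0, 0]]

```text
time_s: 1.5
ee_pos: [339.7, -230.7, 250.6]
orientation: [-0.267, 0.654, 0.267, 0.655]
contact_force: [1.5, -0.1, -0.7]
finger_gap: 85.3
```

carry_out:
  targets:
    - [1, [0, 0.019, 0.039], [-2.9, 0, 0]]
    - [1, [0, 0.017, 0.04], [-2.8, 0, 0]]
    - [1, [0, 0.02, 0.035], [-2.9, 0, 0]]
    - [1, [0, 0.018, 0.036], [-2.9, 0, 0]]
    - [1, [0, 0.016, 0.037], [-2.8, 0, 0]]
    - [1, [0, 0.014, 0.038], [-2.9, 0, 0]]
    - [1, [0.012, -0.01, 0.016], [0, 0, 0]]
    - [1, [0, 0, 0], [0, 0, 0]]

```text
time_s: 2.3
ee_pos: [415.5, 19.1, 236.3]
orientation: [-0.362, 0.608, 0.363, 0.606]
contact_force: [-1.3, 0.0, 0.1]
finger_gap: 85.4
```

```bash
python3 -c "
from h import *
state()
k=cams.calibration('wrist');im=cams.get_image('wrist');cv2.imwrite('pics/w1.png',im);np.save('k1.npy',k)
for t in ['tongs_head','tongs_pads','stand_mouth']: print(t,[( (np.array(d['extent'])*[512,384,512,384]).round(0).tolist(),round(d['confidence'],2)) for d in cams.look_for('wrist',t)])
print(R.from_quat(k['attitude']).as_matrix().round(3))
print(proj(k,[[498.5,68.5,126],[498.5,68.5,60]]))
"
```

```text
t 2.3 tcp [415.5  19.1 236.3] yaw 151.67 down [-3.2e-03 -6.0e-04 -1.0e+00] gap 85.4 F [-1.3  0.   0.1] j [ 0.54 -0.47 -0.37 -0.   -1.67 -1.03]
tongs_head [([176.0, 238.0, 40.0, 74.0], 0.91), ([63.0, 228.0, 48.0, 59.0], 0.88), ([193.0, 98.0, 37.0, 59.0], 0.55)]
tongs_pads [([174.0, 242.0, 42.0, 70.0], 0.88), ([196.0, 102.0, 35.0, 57.0], 0.85), ([62.0, 228.0, 53.0, 61.0], 0.63)]
stand_mouth [([180.0, 205.0, 58.0, 91.0], 0.73)]
[[-0.881  0.457  0.122]
 [ 0.473  0.85   0.231]
 [ 0.002  0.261 -0.965]]
[[192.90201724 300.02069298]
 [205.2456233  261.53004349]]
```

View pics/w1.png

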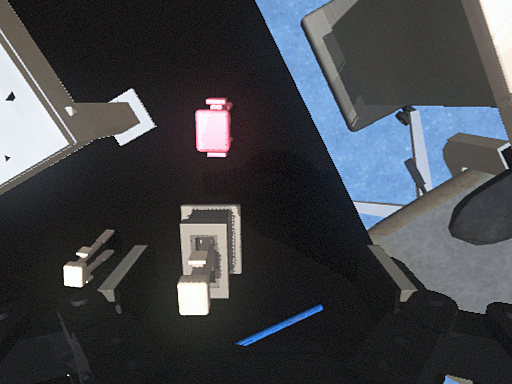

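```bash
python3 -c "
from h import *
k=np.load('k1.npy',allow_pickle=True).item()
g=cv2.cvtColor(cv2.imread('pics/w1.png'),cv2.COLOR_BGR2GRAY)
m=np.zeros_like(g);m[265:325,170:220]=(g[265:325,170:220]>200)*255
c=max(cv2.findContours(m,0,1)[0],key=cv2.contourArea);b=cv2.boxPoints(cv2.minAreaRect(c));print(b.round(1).tolist())
P=np.array([ray(k,*x,126) for x in b]);print(P.round(1).tolist(),P.mean(0).round(1))
plan([((498,68.5,215),151.5),((498,68.5,118),151.5)],1,step=40)
"
```

```text
[[177.0, 282.0], [207.0, 282.0], [207.0, 314.0], [177.0, 314.0]]
[[501.1, 49.2, 126.0], [480.8, 60.1, 126.0], [495.2, 84.6, 126.0], [516.1, 73.3, 126.0]] [498.3  66.8 126. ]
t 2.5 tcp [415.3  16.7 239. ] yaw 151.44 down [ 9.e-04  2.e-04 -1.e+00] gap 85.6 F [-0.6 -0.2  0.8] j [ 0.53 -0.47 -0.37  0.   -1.67 -1.03]
6
[[1,[0.008,-0.0159,0.0283],[0,0.0,0.0]],[1,[0.008,-0.016,0.0284],[0,0.0,0.0]],[1,[0.008,-0.0159,0.0283],[-0.1,0.0,0.0]],[1,[0.0323,0.0,0],[0.0,0.0,0.0]],[1,[0.0324,0.0,0],[0.0,0.0,0.0]],[1,[0.0323,0.0,-0.0001],[0.0,0.0,0.0]]]
```

carry_out:
  targets:
    - [1, [0.008, -0.016, 0.028], [0, 0, 0]]
    - [1, [0.008, -0.016, 0.028], [0, 0, 0]]
    - [1, [0.008, -0.016, 0.028], [0, 0, 0]]
    - [1, [0, 0, 0], [0, 0, 0]]

```text
time_s: 2.9
ee_pos: [498.7, 68.5, 211.9]
orientation: [-0.361, 0.609, 0.361, 0.606]
contact_force: [-0.1, -1.2, -1.2]
finger_gap: 85.6
```

```bash
python3 -c "
from h import *
s,_=state()
k=cams.calibration('wrist');im=cams.get_image('wrist');cv2.imwrite('pics/w2.png',im)
print(proj(k,[[498.4,67.6,126]]))
g=cv2.cvtColor(im,cv2.COLOR_BGR2GRAY)
n,l,st,ce=cv2.connectedComponentsWithStats((g>200).astype(np.uint8))
for i in range(1,n):
  if st[i][4]>150: print(st[i],ce[i].round(0),ray(k,*ce[i],126).round(1))
plan([((498.3,67.5,118),151.5)],1,step=40)
"
```

```text
t 2.9 tcp [498.7  68.5 211.9] yaw 151.43 down [-0.0039 -0.0014 -1.    ] gap 85.6 F [-0.1 -1.2 -1.2] j [ 0.54 -0.22 -0.23 -0.   -1.57 -1.04]
[[255.93713432 207.55444056]]
[   0    0   68   45 1553] [22. 15.] [559.3 -94.5 126. ]
[  0   0  86  56 254] [42. 27.] [553.5 -84.1 126. ]
[ 139    0   56   59 1142] [170.  32.] [491.4 -47.5 126. ]
[266   0  40  18 694] [286.   8.] [428.1 -26.9 126. ]
[271  26  23  13 223] [282.  33.] [435.7 -16.7 126. ]
[ 432   47   80  107 4614] [471.  92.] [352.   65.3 126. ]
[ 401   80   39   92 1491] [423. 121.] [382.8  67.7 126. ]
[440 128  18  37 294] [447. 150.] [376.5  91.  126. ]
[ 222  131   67   57 1949] [250. 148.] [483.4  32.1 126. ]
[245 163  20  17 184] [254. 172.] [488.5  46.6 126. ]
[ 94 183  26  28 600] [105. 197.] [580.   14.8 126. ]
[ 238  187   35   43 1389] [255. 207.] [498.7  67.1 126. ]
[139 299  17  34 233] [149. 315.] [603.7 101.6 126. ]
t 2.95 tcp [498.   67.8 213.1] yaw 151.42 down [-0.0026 -0.0012 -1.    ] gap 85.4 F [-0.5 -0.6  0.4] j [ 0.54 -0.22 -0.23 -0.   -1.57 -1.04]
3
[[1,[0.0317,-0.0002,0.0],[0,0,0]],[1,[0.0317,-0.0002,0.0],[-0.1,-0.1,-0.1]],[1,[0.0317,-0.0001,0],[0.0,0,0.0]]]
```

carry_out:
  targets:
    - [1, [0.032, 0, 0], [0, 0, 0]]
    - [1, [0.032, 0, 0], [0, 0, 0]]
    - [1, [0.031, 0, 0], [0, 0, 0]]
    - [1, [0, 0, 0], [0, 0, 0]]
    - [0, [0, 0, 0], [0, 0, 0]]
    - [0, [0, 0, 0], [0, 0, 0]]
    - [0, [0, 0, 0], [0, 0, 0]]
    - [0, [0, 0, 0], [0, 0, 0]]

```text
time_s: 3.75
ee_pos: [498.2, 68.4, 120.7]
orientation: [-0.362, 0.607, 0.361, 0.609]
contact_force: [0.9, 0.1, 0.0]
finger_gap: 28.6
```

```bash
python3 -c "
from h import *
state()
plan([((498.3,67.5,220),151.5),((544.5,338.5,220),181)],0,step=40)
"
```

```text
t 3.75 tcp [498.2  68.4 120.7] yaw 151.49 down [ 0.0019  0.001  -1.    ] gap 28.6 F [0.9 0.1 0. ] j [ 0.54 -0.2  -0.38  0.   -1.39 -1.04]
t 3.75 tcp [498.2  68.4 120.7] yaw 151.49 down [ 0.0019  0.001  -1.    ] gap 28.6 F [0.9 0.1 0. ] j [ 0.54 -0.2  -0.38  0.   -1.39 -1.04]
10
[[0,[-0.0331,-0.0002,-0.0002],[0,0.0,0.0]],[0,[-0.0331,-0.0002,-0.0002],[0,0.1,0.0]],[0,[-0.0331,-0.0002,-0.0002],[0,0.0,0.1]],[0,[0.0,0.0127,0.0372],[-4.2,0.0,0]],[0,[0.0,0.0099,0.038],[-4.2,0.0,0]],[0,[0.0,0.0071,0.0386],[-4.2,0.0,0]],[0,[0.0,0.0043,0.039],[-4.3,0.0,0]],[0,[0.0001,0.0013,0.0393],[-4.2,0.0,0]]]
[[0,[0,-0.0015,0.0392],[-4.2,0.0,0]],[0,[0,-0.0045,0.039],[-4.2,0.0,0]]]
```

carry_out:
  targets:
    - [0, [0, 0, 0], [0, 0, 0]]
    - [0, [0, 0, 0], [0, 0, 0]]
    - [0, [0, 0, 0], [0, 0, 0]]
    - [0, [-0.02, 0, 0], [0, 0, 0]]
    - [0, [-0.03, 0, 0], [0, 0, 0]]
    - [0, [-0.03, 0, 0], [0, 0, 0]]
    - [0, [-0.02, 0, 0], [0, 0, 0]]
    - [0, [0, 0, 0], [0, 0, 0]]

```text
time_s: 4.55
ee_pos: [498.7, 68.5, 222.3]
orientation: [-0.362, 0.606, 0.361, 0.609]
contact_force: [-0.3, 0.6, -0.7]
finger_gap: 23.4
```

```bash
python3 -c "
from h import *
state()
cv2.imwrite('pics/w3.png',cams.get_image('wrist'))
plan([((544.5,338.5,220),181)],0,step=40)
im=cams.get_image('scene');cv2.imwrite('pics/s3.png',cv2.resize(im[120:320,150:400],(750,600)))
"
```

```text
t 4.55 tcp [498.7  68.5 222.3] yaw 151.49 down [ 0.0042  0.0016 -1.    ] gap 23.4 F [-0.3  0.6 -0.7] j [ 0.54 -0.23 -0.21  0.   -1.58 -1.04]
t 4.6 tcp [498.   68.5 220.1] yaw 151.49 down [ 0.0012  0.0012 -1.    ] gap 22.9 F [-0.8 -0.2 -1.3] j [ 0.54 -0.23 -0.22 -0.   -1.58 -1.04]
7
[[0,[0.0001,0.0126,0.0371],[-4.2,0.0,0.0]],[0,[0.0,0.0098,0.0379],[-4.2,0.0,0.0]],[0,[0.0001,0.007,0.0385],[-4.2,0.0,0.0]],[0,[0.0001,0.0042,0.0389],[-4.3,0.0,0.0]],[0,[0.0,0.0012,0.0391],[-4.2,0.1,0.0]],[0,[0.0,-0.0016,0.0391],[-4.2,0,0.1]],[0,[0.0,-0.0045,0.0389],[-4.2,0,0]]]
```

View pics/s3.png

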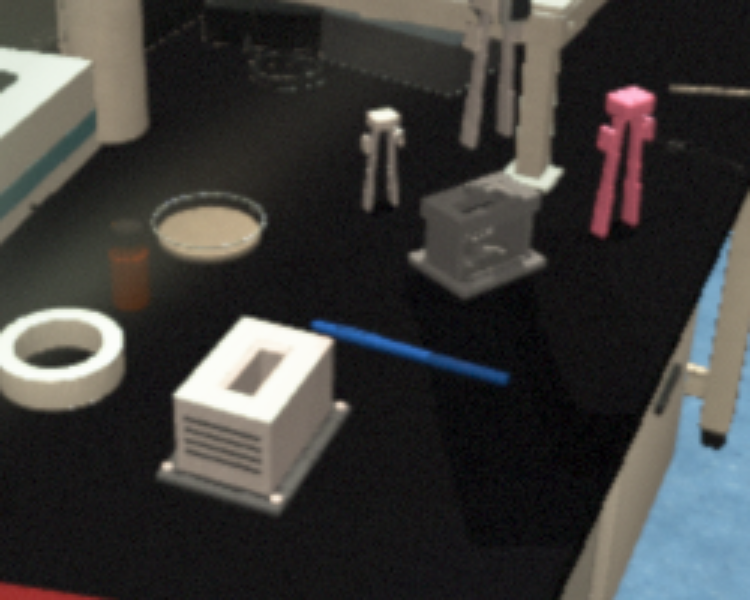

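The tongs are lifted with the jaws open; the tips show at about (490,140) in the crop. Next I'll approach the block.

carry_out:
  targets:
    - [0, [0, 0.013, 0.037], [-4.2, 0, 0]]
    - [0, [0, 0.01, 0.038], [-4.2, 0, 0]]
    - [0, [0, 0.007, 0.038], [-4.2, 0, 0]]
    - [0, [0, 0.004, 0.039], [-4.3, 0, 0]]
    - [0, [0, 0.001, 0.02], [-4.2, 0, 0]]
    - [0, [0, -0.001, 0], [-4.2, 0, 0]]
    - [0, [0, 0, 0], [-4.2, 0, 0]]
    - [0, [0, 0, 0], [0, 0, 0]]

```text
time_s: 5.45
ee_pos: [527.2, 242.0, 217.1]
orientation: [-0.504, 0.497, 0.505, 0.494]
contact_force: [-0.2, 0.0, -0.8]
finger_gap: 22.8
```

```bash
python3 -c "
from h import *
state()
k=cams.calibration('wrist');im=cams.get_image('wrist');cv2.imwrite('pics/w4.png',im);np.save('k4.npy',k)
print(proj(k,[[544.5,338.5,60],[544.5,338.5,8]]))
state();print(ray('scene',193,221,0))
"
```

```text
t 5.45 tcp [527.2 242.  217.1] yaw -178.96 down [-0.0029 -0.0018 -1.    ] gap 22.8 F [-0.2  0.  -0.8] j [ 0.78 -0.01 -0.03 -0.   -1.56 -0.76]
[[235.32880122 283.86296272]
 [238.18193207 258.71119051]]
t 5.5 tcp [527.3 241.9 217.5] yaw -179.1 down [-0.0024 -0.0014 -1.    ] gap 22.6 F [-0.1 -0.2 -0.8] j [ 0.78 -0.01 -0.03 -0.   -1.56 -0.76]
[705.70502063 237.70767291   0.        ]
```

View pics/w4.png

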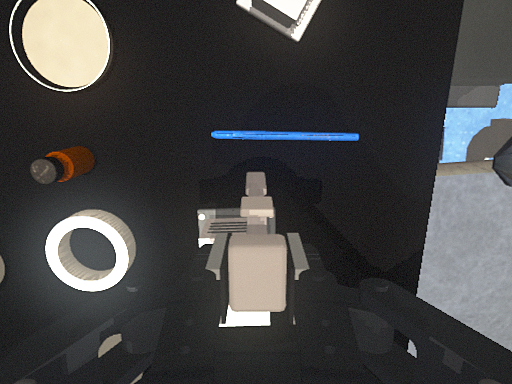

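The wrist view has the tongs head at about (257,272), hiding the pocket predicted at (235,284). I'll sidestep to see the pocket.

carry_out:
  targets:
    - [0, [0, 0.04, 0.014], [0, 0, 0]]
    - [0, [0, 0.04, 0.014], [0, 0, 0]]
    - [0, [0, 0, 0], [0, 0, 0]]
    - [0, [0, 0, 0], [0, 0, 0]]

```text
time_s: 5.9
ee_pos: [446.7, 268.8, 219.3]
orientation: [-0.504, 0.496, 0.504, 0.496]
contact_force: [0.5, -0.2, 0.0]
finger_gap: 22.7
```

```bash
python3 -c "
from h import *
state()
k=cams.calibration('wrist');im=cams.get_image('wrist');cv2.imwrite('pics/w5.png',im);np.save('k5.npy',k)
p=proj(k,[[544.5,338.5,60],[544.5,338.5,8]]);print(p)
state()
x,y=p[0].astype(int);x0,y0=x-75,y-60
c=im[y0:y0+120,x0:x0+160];print(x0,y0,c.shape)
cv2.imwrite('pics/w5c.png',cv2.resize(c,None,fx=5,fy=5,interpolation=cv2.INTER_CUBIC))
"
```

```text
t 5.9 tcp [446.7 268.8 219.3] yaw -179.01 down [ 1.e-04  5.e-04 -1.e+00] gap 22.7 F [ 0.5 -0.2  0. ] j [ 0.93 -0.17 -0.17 -0.   -1.57 -0.91]
[[147.94134    254.50530135]
 [163.25529485 233.01091224]]
t 5.95 tcp [447.3 268.6 219.2] yaw -179.05 down [-1.e-04  1.e-04 -1.e+00] gap 22.8 F [-0.4  0.5 -0.6] j [ 0.93 -0.17 -0.17 -0.   -1.57 -0.91]
72 194 (120, 160, 3)
```

View pics/w5c.png

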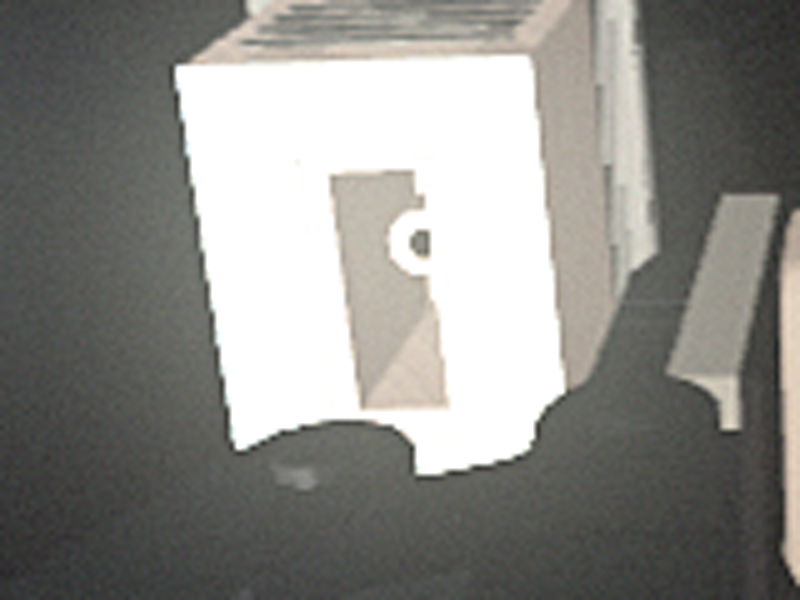

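```bash
python3 -c "
from h import *
k=np.load('k5.npy',allow_pickle=True).item()
f=lambda u,v:(72+(u+.5)/5-.5,194+(v+.5)/5-.5)
for n,pts,z in [('top',[(178,65),(533,55),(565,390),(237,450)],60),('pocket',[(330,173),(414,170),(447,408),(360,408)],56),('spacer left',[(390,243),(420,277),(418,209)],32)]:
  P=np.array([ray(k,*f(*p),z) for p in pts]);print(n,P.round(1).tolist(),P.mean(0).round(1))
state()
"
```

```text
top [[577.2, 293.3, 60.0], [514.8, 290.3, 60.0], [511.7, 355.2, 60.0], [573.6, 368.8, 60.0]] [544.3 326.9  60. ]
pocket [[553.5, 314.6, 56.0], [538.3, 313.7, 56.0], [535.0, 361.5, 56.0], [551.4, 361.8, 56.0]] [544.5 337.9  56. ]
spacer left [[551.6, 338.7, 32.0], [546.1, 345.9, 32.0], [545.6, 331.3, 32.0]] [547.8 338.7  32. ]
t 5.95 tcp [447.3 268.6 219.2] yaw -179.05 down [-1.e-04  1.e-04 -1.e+00] gap 22.8 F [-0.4  0.5 -0.6] j [ 0.93 -0.17 -0.17 -0.   -1.57 -0.91]
```

The pocket is at (544.5, 338), agreeing with the top view. Its yaw is about 2°, and the spacer sits near the middle.

```bash
python3 -c "
from h import *
plan([((544.5,338.2,200),182)],0,step=40)
"
```

```text
t 5.95 tcp [447.3 268.6 219.2] yaw -179.05 down [-1.e-04  1.e-04 -1.e+00] gap 22.8 F [-0.4  0.5 -0.6] j [ 0.93 -0.17 -0.17 -0.   -1.57 -0.91]
4
[[0,[0.0048,-0.0246,0.017],[-0.3,0.0,0]],[0,[0.0048,-0.0247,0.0169],[-0.2,0.0,0]],[0,[0.0048,-0.0247,0.0168],[-0.3,0.0,0]],[0,[0.0048,-0.0249,0.0166],[-0.3,0.0,0]]]
```

carry_out:
  targets:
    - [0, [0.005, -0.025, 0.017], [-0.3, 0, 0]]
    - [0, [0.005, -0.025, 0.017], [-0.3, 0, 0]]
    - [0, [0.005, -0.025, 0.017], [-0.3, 0, 0]]
    - [0, [0.005, -0.0245, 0.0165], [-0.2, 0, 0]]
    - [0, [0, 0, 0], [0, 0, 0]]
    - [0, [0, 0, 0], [0, 0, 0]]
    - [0, [0, 0, 0], [0, 0, 0]]

```text
time_s: 6.65
ee_pos: [545.4, 337.9, 199.4]
orientation: [0.509, -0.491, -0.509, -0.491]
contact_force: [-0.1, 1.0, -0.0]
finger_gap: 22.8
```

```bash
python3 -c "
from h import *
for i in range(3):
  state(); im=cams.get_image('top')
k=cams.calibration('top');print(proj(k,[[544.5,338.2,60],[544.5,338.2,210]]))
"
```

```text
t 6.65 tcp [545.4 337.9 199.4] yaw -177.98 down [ 1.e-04 -1.e-04 -1.e+00] gap 22.8 F [-0.1  1.  -0. ] j [ 0.87  0.15  0.11  0.   -1.53 -0.83]
t 6.7 tcp [545.2 338.  200. ] yaw -177.96 down [ 6.e-04  6.e-04 -1.e+00] gap 22.5 F [-0.4  0.  -0.7] j [ 0.87  0.15  0.11  0.   -1.53 -0.83]
t 6.75 tcp [545.1 338.2 200.3] yaw -177.94 down [ 0.001  0.001 -1.   ] gap 22.7 F [-0.2 -0.  -0.4] j [ 0.87  0.15  0.11  0.   -1.53 -0.83]
[[191.21530909 198.50483888]
 [182.92568494 196.138381  ]]
```

carry_out:
  targets:
    - [0, [0.02, 0.0007, 0], [0, 0, 0]]
    - [0, [0.02, 0, 0], [0, 0, 0]]
    - [0, [0.015, 0, 0], [0, 0, 0]]
    - [0, [0, 0, 0], [0, 0, 0]]
    - [0, [0, 0, 0], [0, 0, 0]]

```text
time_s: 7.3
ee_pos: [544.6, 338.5, 145.1]
orientation: [0.509, -0.491, -0.509, -0.491]
contact_force: [0.0, 0.0, -0.6]
finger_gap: 22.9
```

carry_out:
  targets:
    - [0, [0.015, 0, 0], [0, 0, 0]]
    - [0, [0.009, 0, 0], [0, 0, 0]]
    - [0, [0, 0, 0], [0, 0, 0]]
    - [0, [0, 0, 0], [0, 0, 0]]

```text
time_s: 7.7
ee_pos: [545.0, 338.6, 120.7]
orientation: [0.509, -0.49, -0.509, -0.491]
contact_force: [0.6, -0.4, 2.1]
finger_gap: 22.9
```

carry_out:
  targets:
    - [0, [0.0015, 0, 0], [0, 0, 0]]
    - [0, [0, 0, 0], [0, 0, 0]]

```text
time_s: 7.9
ee_pos: [545.2, 338.7, 120.6]
orientation: [0.509, -0.49, -0.509, -0.492]
contact_force: [0.3, -0.2, 8.5]
finger_gap: 23.1
```

Floor contact. I'll release (fully open), dwell, and raise.

carry_out:
  targets:
    - [0.5, [-0.001, 0, 0], [0, 0, 0]]
    - [1, [0, 0, 0], [0, 0, 0]]
    - [1, [0, 0, 0], [0, 0, 0]]
    - [1, [0, 0, 0], [0, 0, 0]]
    - [1, [0, 0, 0], [0, 0, 0]]
    - [1, [0, 0, 0], [0, 0, 0]]
    - [1, [0, 0, 0], [0, 0, 0]]

```text
time_s: 8.6
ee_pos: [544.4, 338.6, 119.8]
orientation: [-0.509, 0.491, 0.509, 0.491]
contact_force: [-0.1, 0.3, 0.6]
finger_gap: 85.4
```

carry_out:
  targets:
    - [1, [-0.03, 0, 0], [0, 0, 0]]
    - [1, [-0.03, 0, 0], [0, 0, 0]]
    - [1, [-0.02, 0, 0], [0, 0, 0]]
    - [1, [0, 0, 0], [0, 0, 0]]
    - [1, [0, 0, 0], [0, 0, 0]]

```text
time_s: 9.1
ee_pos: [544.4, 338.8, 199.9]
orientation: [-0.509, 0.491, 0.509, 0.491]
contact_force: [-0.0, -0.3, -0.7]
finger_gap: 85.2
```

```bash
python3 -c "
from h import *
state()
k=cams.calibration('wrist');im=cams.get_image('wrist');cv2.imwrite('pics/w6.png',im);np.save('k6.npy',k)
print(proj(k,[[545,338.5,126],[545,338.5,60]]))
g=cv2.cvtColor(im,cv2.COLOR_BGR2GRAY)
t=cams.get_image('top')
s=cams.get_image('scene')
c=np.hstack([cv2.resize(s[200:300,190:290],(400,400)),cv2.resize(im[120:320,160:360],(400,400))]);cv2.imwrite('pics/c6.png',c)
state()
"
```

```text
t 9.1 tcp [544.4 338.8 199.9] yaw -177.91 down [ 1.e-04  9.e-04 -1.e+00] gap 85.2 F [-0.  -0.3 -0.7] j [ 0.87  0.15  0.11 -0.   -1.53 -0.83]
[[255.21095267 213.78364779]
 [255.6287183  187.30120197]]
t 9.25 tcp [544.  338.4 198.3] yaw -177.91 down [-0.0018 -0.0013 -1.    ] gap 85.2 F [-1.6  0.2  0.1] j [ 0.87  0.15  0.11 -0.   -1.53 -0.83]
```

View pics/c6.png

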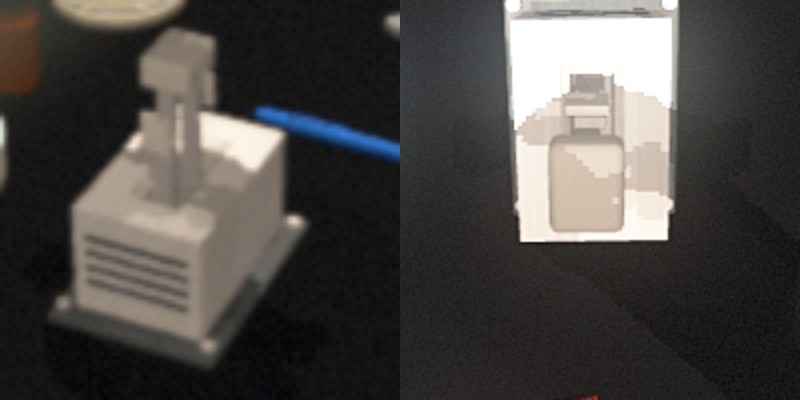

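The tongs stand upright in the pocket, and the head is where I predicted. I'll turn 90° to take the pads.

carry_out:
  targets:
    - [1, [0, 0, 0], [-8.2, 0, 0]]
    - [1, [0, 0, 0], [-8.2, 0, 0]]
    - [1, [0, 0, 0], [-8.2, 0, 0]]
    - [1, [0, 0, 0], [-8.2, 0, 0]]
    - [1, [0, 0, 0], [-8.2, 0, 0]]
    - [1, [0, 0, 0], [-8.2, 0, 0]]
    - [1, [0, 0, 0], [-8.2, 0, 0]]
    - [1, [0, 0, 0], [-8.2, 0, 0]]

```text
time_s: 10.05
ee_pos: [544.2, 338.3, 198.6]
orientation: [-0.694, 0.135, 0.695, 0.134]
contact_force: [-0.2, -0.4, 0.2]
finger_gap: 85.3
```

carry_out:
  targets:
    - [1, [0, 0, 0], [-8.2, 0, 0]]
    - [1, [0, 0, 0], [-8.2, 0, 0]]
    - [1, [0, 0, 0], [-8, 0, 0]]
    - [1, [0, 0, 0], [0, 0, 0]]
    - [1, [0, 0, 0], [0, 0, 0]]

```text
time_s: 10.55
ee_pos: [544.3, 338.4, 199.1]
orientation: [-0.707, -0.011, 0.707, -0.012]
contact_force: [0.2, 1.3, -0.4]
finger_gap: 85.2
```

```bash
python3 -c "
from h import *
k=cams.calibration('wrist');state();im=cams.get_image('wrist');cv2.imwrite('pics/w7.png',im);np.save('k7.npy',k)
p=proj(k,[[544.5,338.5,126]]);print(p);state()
c=im[100:300,130:390];cv2.imwrite('pics/w7c.png',cv2.resize(c,None,fx=3,fy=3,interpolation=cv2.INTER_CUBIC))
"
```

```text
t 10.55 tcp [544.3 338.4 199.1] yaw -88.13 down [-9.e-04 -7.e-04 -1.e+00] gap 85.2 F [ 0.2  1.3 -0.4] j [ 0.87  0.15  0.11 -0.   -1.53  0.74]
[[256.1714594  213.24480702]]
t 10.6 tcp [544.3 338.5 199.2] yaw -88.1 down [-7.e-04 -6.e-04 -1.e+00] gap 85.3 F [ 0.3  1.1 -0.3] j [ 0.87  0.15  0.11 -0.   -1.53  0.74]
```

View pics/w7c.png

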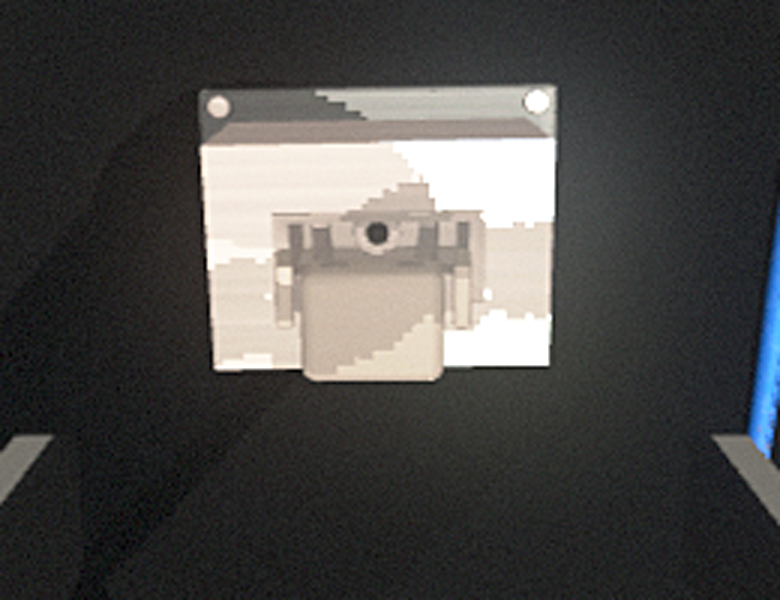

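The open jaws straddle the spacer (crop 377,235). The head is within 1–3 mm of the jaw centre. I'll descend onto the pads and squeeze.

carry_out:
  targets:
    - [1, [0.04, 0, -0.001], [0, 0, 0]]
    - [1, [0.04, 0, 0], [0, 0, 0]]
    - [1, [0.026, 0, 0], [0, 0, 0]]
    - [1, [0, 0, 0], [0, 0, 0]]
    - [1, [0, 0, 0], [0, 0, 0]]

```text
time_s: 11.1
ee_pos: [545.8, 338.6, 94.6]
orientation: [0.707, 0.012, -0.707, 0.013]
contact_force: [0.6, 1.2, 0.7]
finger_gap: 85.5
```

carry_out:
  targets:
    - [0.4, [0, 0, 0], [0, 0, 0]]
    - [0, [0, 0, 0], [0, 0, 0]]
    - [0, [0, 0, 0], [0, 0, 0]]
    - [0, [0, 0, 0], [0, 0, 0]]
    - [0, [0, 0, 0], [0, 0, 0]]
    - [0, [0, 0, 0], [0, 0, 0]]
    - [0, [0, 0, 0], [0, 0, 0]]

```text
time_s: 11.8
ee_pos: [546.1, 339.0, 95.6]
orientation: [0.708, 0.013, -0.706, 0.012]
contact_force: [-0.9, -0.9, 6.6]
finger_gap: 40.4
```

carry_out:
  targets:
    - [0, [0, 0, 0], [0, 0, 0]]
    - [0, [-0.01, 0, 0], [0, 0, 0]]
    - [0, [-0.02, 0, 0], [0, 0, 0]]
    - [0, [-0.025, 0, 0], [0, 0, 0]]
    - [0, [-0.025, 0, 0], [0, 0, 0]]
    - [0, [-0.025, 0, 0], [0, 0, 0]]
    - [0, [-0.01, 0, 0], [0, 0, 0]]
    - [0, [0, 0, 0], [0, 0, 0]]

```text
time_s: 12.6
ee_pos: [545.8, 339.0, 210.3]
orientation: [0.708, 0.014, -0.706, 0.012]
contact_force: [0.3, -0.4, -0.8]
finger_gap: 40.2
```

```bash
python3 -c "
from h import *
k=cams.calibration('wrist');state();im=cams.get_image('wrist');cv2.imwrite('pics/w8.png',im)
s=cams.get_image('scene');cv2.imwrite('pics/s8.png',cv2.resize(s[130:290,170:310],None,fx=4,fy=4,interpolation=cv2.INTER_CUBIC)[:600])
state()
"
```

```text
t 12.6 tcp [545.8 339.  210.3] yaw -87.92 down [ 0.0016  0.002  -1.    ] gap 40.2 F [ 0.3 -0.4 -0.8] j [ 0.87  0.15  0.13 -0.   -1.55  0.74]
t 12.7 tcp [544.9 338.6 207.2] yaw -87.91 down [-2.1e-03 -7.0e-04 -1.0e+00] gap 40.4 F [-0.2  0.9 -2.4] j [ 0.87  0.15  0.13 -0.   -1.55  0.74]
```

View pics/s8.png

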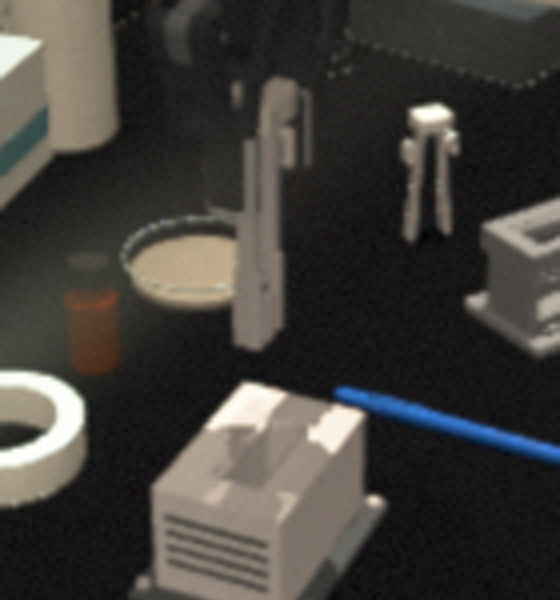

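The spacer is out between the shut tongs: the gap is 40.4 mm, the same as on squeezing, and the tips are near (262,330) in the crop. Next I'll move to a spot beside the stand with a clear view of it.

```bash
python3 -c "
from h import *
plan([((541,150,208),241.5)],0,step=35)
"
```

```text
t 12.7 tcp [544.9 338.6 207.2] yaw -87.91 down [-2.1e-03 -7.0e-04 -1.0e+00] gap 40.4 F [-0.2  0.9 -2.4] j [ 0.87  0.15  0.13 -0.   -1.55  0.74]
6
[[0,[-0.0001,0.0314,0.0018],[5.1,0.0,0]],[0,[-0.0001,0.0314,-0.001],[5.1,0.0,0]],[0,[-0.0001,0.0312,-0.0038],[5.1,0.1,0]],[0,[-0.0001,0.0308,-0.0065],[5.1,0,0]],[0,[-0.0001,0.03,-0.0093],[5.1,0,-0.1]],[0,[-0.0002,0.0291,-0.0119],[5.1,0.0,0.0]]]
```

carry_out:
  targets:
    - [0, [0, 0.031, 0.002], [5.1, 0, 0]]
    - [0, [0, 0.031, -0.001], [5.1, 0, 0]]
    - [0, [0, 0.031, -0.004], [5.1, 0, 0]]
    - [0, [0, 0.031, -0.006], [5.1, 0, 0]]
    - [0, [0, 0.03, -0.009], [5.1, 0, 0]]
    - [0, [0, 0.029, -0.012], [5.1, 0, 0]]
    - [0, [0, 0, 0], [0, 0, 0]]
    - [0, [0, 0, 0], [0, 0, 0]]

```text
time_s: 13.5
ee_pos: [540.4, 150.4, 207.2]
orientation: [-0.685, 0.175, 0.686, 0.174]
contact_force: [-0.3, 0.1, -0.4]
finger_gap: 40.2
```

```bash
python3 -c "
from h import *
k=cams.calibration('wrist');state();im=cams.get_image('wrist');cv2.imwrite('pics/w9.png',im);np.save('k9.npy',k)
p=proj(k,[[498.5,68.5,60]])[0];print(p);state()
x0,y0=int(p[0])-80,int(p[1])-60;x0=min(x0,352);c=im[y0:y0+120,x0:x0+160];print(x0,y0,c.shape)
t=cams.get_image('top');cv2.imwrite('pics/t9.png',t)
d=cv2.resize(t[195:245,270:330],None,fx=5,fy=5,interpolation=cv2.INTER_CUBIC)
c=cv2.resize(c,None,fx=3,fy=3,interpolation=cv2.INTER_CUBIC)
o=np.zeros((360,800,3),np.uint8);o[:c.shape[0],:c.shape[1]]=c;o[:250,490:790]=d;cv2.imwrite('pics/c9.png',o)
"
```

```text
t 13.5 tcp [540.4 150.4 207.2] yaw -118.55 down [-2.1e-03 -6.0e-04 -1.0e+00] gap 40.2 F [-0.3  0.1 -0.4] j [ 0.63 -0.06 -0.09 -0.   -1.54  0.44]
[367.51803648 182.05857431]
t 13.55 tcp [540.5 151.  207.3] yaw -118.49 down [-2.e-03 -6.e-04 -1.e+00] gap 40.5 F [ 0.4  0.5 -1.3] j [ 0.63 -0.06 -0.09 -0.   -1.54  0.44]
287 122 (120, 160, 3)
```

View pics/c9.png

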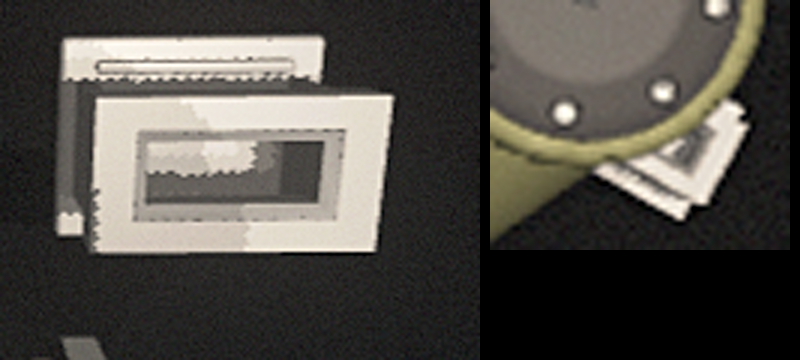

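```bash
python3 -c "
from h import *
k=np.load('k9.npy',allow_pickle=True).item()
f=lambda u,v:(287+(u+.5)/3-.5,122+(v+.5)/3-.5)
for n,pts,z in [('frame',[(97,95),(394,95),(378,252),(95,250)],60),('bevel',[(136,130),(345,130),(338,220),(134,220)],60),('inner',[(146,142),(325,140),(319,204),(144,204)],56)]:
  P=np.array([ray(k,*f(*p),z) for p in pts]);e=P[1]-P[0]+P[2]-P[3];g=P[3]-P[0]+P[2]-P[1]
  print(n,P.mean(0).round(1),np.linalg.norm(e)/2,np.linalg.norm(g)/2,np.degrees([np.arctan2(e[1],e[0]),np.arctan2(g[1],g[0])])%360)
plan([((498.5,68.3,208),241.5),],0,step=35)
im=cv2.imread('pics/w8.png');cv2.imwrite('pics/w8c.png',cv2.resize(im[120:320,150:370],None,fx=2.7,fy=2.7))
"
```

```text
frame [500.4  68.1  60. ] 79.57092738276793 43.88069638608529 [241.2724455  153.28634817]
bevel [500.5  68.9  60. ] 56.67501357736977 25.34110814751265 [241.48340007 153.66210354]
inner [500.4  69.   56. ] 49.240862692574474 17.968494806186186 [241.81006319 152.85554286]
t 13.6 tcp [540.5 151.4 207.5] yaw -118.46 down [-1.8e-03 -6.0e-04 -1.0e+00] gap 40.3 F [-0.4  0.5 -1. ] j [ 0.63 -0.06 -0.09 -0.   -1.54  0.44]
3
[[0,[-0.0001,0.031,-0.0009],[0.0,0.0,0]],[0,[-0.0001,0.0311,-0.0009],[0.0,0.0,-0.1]],[0,[-0.0002,0.031,-0.0008],[0.0,0.1,0.0]]]
```

```bash
python3 -c "
from h import *
plan([((500.6,68.3,170),241.7)],0,step=35)
"
```

```text
t 13.6 tcp [540.5 151.4 207.5] yaw -118.46 down [-1.8e-03 -6.0e-04 -1.0e+00] gap 40.3 F [-0.4  0.5 -1. ] j [ 0.63 -0.06 -0.09 -0.   -1.54  0.44]
3
[[0,[0.0126,0.0307,-0.0015],[-0.1,0.0,0]],[0,[0.0125,0.0307,-0.0015],[0,0.0,-0.1]],[0,[0.0125,0.0307,-0.0014],[-0.1,0.1,0.0]]]
```

carry_out:
  targets:
    - [0, [0.0125, 0.031, -0.0015], [-0.1, 0, 0]]
    - [0, [0.0125, 0.031, -0.0015], [0, 0, 0]]
    - [0, [0.0125, 0.0305, -0.0015], [-0.1, 0, 0]]
    - [0, [0, 0, 0], [0, 0, 0]]
    - [0, [0, 0, 0], [0, 0, 0]]
    - [0, [0, 0, 0], [0, 0, 0]]

```text
time_s: 14.2
ee_pos: [501.1, 68.5, 171.5]
orientation: [0.686, -0.172, -0.686, -0.173]
contact_force: [-0.1, -0.2, -0.0]
finger_gap: 40.4
```

```bash
python3 -c "
from h import *
for i in range(3): delta((500.6,68.3,170),241.7); im=cams.get_image('wrist')
cv2.imwrite('pics/w10.png',cv2.resize(im[60:340,90:420],None,fx=2,fy=2))
"
```

```text
t 14.2 tcp [501.1  68.5 171.5] yaw -118.24 down [ 2.e-04  2.e-04 -1.e+00] gap 40.4 F [-0.1 -0.2 -0. ] j [ 0.53 -0.21 -0.29 -0.   -1.49  0.54]
shift tool mm [1.5 0.4 0.4] turn deg [ 0.06 -0.01  0.01]
t 14.25 tcp [501.2  68.5 171.5] yaw -118.24 down [ 2.e-04  2.e-04 -1.e+00] gap 40.3 F [-0.1  0.6 -0.8] j [ 0.53 -0.21 -0.29 -0.   -1.49  0.54]
shift tool mm [1.5 0.5 0.4] turn deg [ 0.06 -0.    0.01]
t 14.3 tcp [501.2  68.5 171.5] yaw -118.25 down [ 1.e-04  2.e-04 -1.e+00] gap 40.5 F [-0.   0.2 -0.9] j [ 0.53 -0.21 -0.29 -0.   -1.49  0.54]
shift tool mm [1.5 0.4 0.4] turn deg [0.05 0.   0.01]
```

View pics/w10.png

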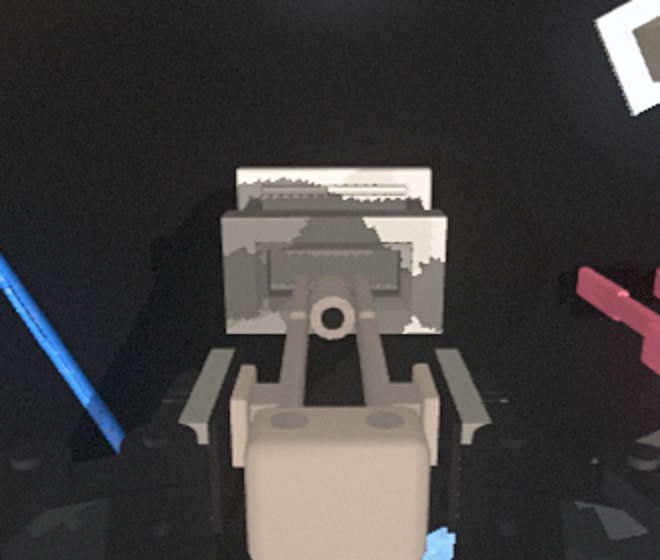

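The spacer is held between the jaws at (332,318), in line with the frame opening at (335,270). I'll descend in stages.

carry_out:
  targets:
    - [0, [0.015, 0.0004, 0.0004], [0, 0, 0]]
    - [0, [0.015, 0, 0], [0, 0, 0]]
    - [0, [0.015, 0, 0], [0, 0, 0]]
    - [0, [0, 0, 0], [0, 0, 0]]
    - [0, [0, 0, 0], [0, 0, 0]]

```text
time_s: 14.85
ee_pos: [500.0, 67.2, 125.7]
orientation: [-0.685, 0.173, 0.686, 0.173]
contact_force: [-0.4, 0.7, -0.2]
finger_gap: 40.5
```

carry_out:
  targets:
    - [0, [0.014, 0, 0], [0, 0, 0]]
    - [0, [0.012, 0, 0], [0, 0, 0]]
    - [0, [0.003, 0, 0], [0, 0, 0]]
    - [0, [0, 0, 0], [0, 0, 0]]
    - [0, [0, 0, 0], [0, 0, 0]]

```text
time_s: 15.35
ee_pos: [500.3, 67.4, 97.4]
orientation: [0.686, -0.173, -0.686, -0.173]
contact_force: [-0.6, -0.1, 0.8]
finger_gap: 40.5
```

carry_out:
  targets:
    - [0, [0.0015, 0, 0], [0, 0, 0]]
    - [0, [0, 0, 0], [0, 0, 0]]

```text
time_s: 15.55
ee_pos: [500.2, 67.5, 95.8]
orientation: [-0.686, 0.173, 0.686, 0.173]
contact_force: [-0.6, 0.2, -0.4]
finger_gap: 40.7
```

carry_out:
  targets:
    - [0, [0.0015, 0, 0], [0, 0, 0]]
    - [0, [0, 0, 0], [0, 0, 0]]

```text
time_s: 15.75
ee_pos: [500.7, 67.3, 95.6]
orientation: [0.686, -0.173, -0.685, -0.173]
contact_force: [-1.8, -0.9, 4.8]
finger_gap: 40.4
```

Touchdown at the expected height. I'll release in steps and then raise.

carry_out:
  targets:
    - [0.5, [-0.0005, 0, 0], [0, 0, 0]]
    - [0.55, [0, 0, 0], [0, 0, 0]]
    - [0.7, [0, 0, 0], [0, 0, 0]]
    - [1, [0, 0, 0], [0, 0, 0]]
    - [1, [0, 0, 0], [0, 0, 0]]
    - [1, [0, 0, 0], [0, 0, 0]]
    - [1, [0, 0, 0], [0, 0, 0]]
    - [1, [0, 0, 0], [0, 0, 0]]

```text
time_s: 16.55
ee_pos: [500.2, 67.4, 94.7]
orientation: [-0.686, 0.173, 0.686, 0.173]
contact_force: [0.4, -0.2, 0.4]
finger_gap: 85.3
```

carry_out:
  targets:
    - [1, [-0.02, 0, 0], [0, 0, 0]]
    - [1, [-0.03, 0, 0], [0, 0, 0]]
    - [1, [-0.04, 0, 0], [0, 0, 0]]
    - [1, [-0.04, 0, 0], [0, 0, 0]]
    - [1, [0, 0, 0], [0, 0, 0]]
    - [1, [0, 0, 0], [0, 0, 0]]

```text
time_s: 17.15
ee_pos: [500.6, 67.7, 225.8]
orientation: [0.686, -0.172, -0.685, -0.174]
contact_force: [-1.0, 0.7, -1.6]
finger_gap: 85.5
```

```bash
python3 -c "
from h import *
k=cams.calibration('wrist');state();im=cams.get_image('wrist');s=cams.get_image('scene');state()
p=proj(k,[[500,68,60]])[0].astype(int);print(p)
c=np.hstack([cv2.resize(im[p[1]-60:p[1]+60,p[0]-60:p[0]+60],(400,400)),cv2.resize(s[140:225,270:355],(400,400))]);cv2.imwrite('pics/c11.png',c)
"
```

```text
t 17.15 tcp [500.6  67.7 225.8] yaw -118.31 down [ 0.0018  0.0015 -1.    ] gap 85.5 F [-1.   0.7 -1.6] j [ 0.53 -0.22 -0.2  -0.   -1.59  0.54]
t 17.25 tcp [499.8  67.4 223.6] yaw -118.31 down [-1.8e-03 -2.0e-04 -1.0e+00] gap 85.4 F [ 0.6  0.5 -0.3] j [ 0.53 -0.22 -0.2  -0.   -1.59  0.54]
[256 180]
```

View pics/c11.png

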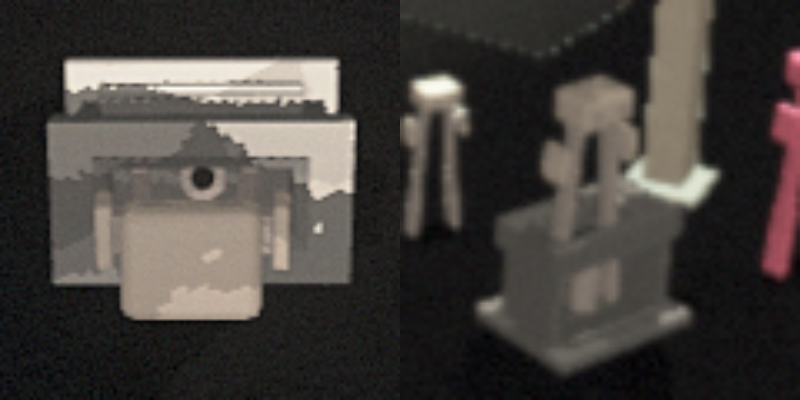

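The tongs stand upright in the frame, jaws open and let go. The spacer ring at (203,180) is on the tray between the jaws. Handing in.

```bash
python3 -c "
from h import *
state(); print(workorder.sign_off())"
```

```text
t 17.25 tcp [499.8  67.4 223.6] yaw -118.31 down [-1.8e-03 -2.0e-04 -1.0e+00] gap 85.4 F [ 0.6  0.5 -0.3] j [ 0.53 -0.22 -0.2  -0.   -1.59  0.54]
the job is handed in; nothing more can be done
None
```

The job is done and handed in at 17.25 s of the 58 s allowed; the sign-off gave no verdict. I lifted the tongs by the head with the jaws open, stood them round the spacer in the pocket and let go. Then I took them by the pads, squeezed, lifted the spacer out and put both back in the stand.

**Last checks:** The final wrist and scene pictures show the tongs upright in the frame with the jaws open, and the spacer on the tray between them. The gripper was fully open about 100 mm above the head, with no contact force beyond noise. The arm never passed near the vial, and it looked unmoved when last seen after the lift, but it was not in the final pictures.

**Disagreements:**
- The wrist camera put the stand's centre about 2 mm from the tongs' starting position, and the two cameras' block angles differed by about 1°. The bevels and clearances covered both.
- The jaw angle and spacer position were judged from the finger gap and the pictures, not measured directly.

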